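# Sort scooter spares into their bays

### The job

Sort the two loose castor wheels and the loose charger brick into the two parts bays: each belongs in the bay whose rear deck carries a sample of the same kind. Slide them flat along the bench, without lifting or tipping them, and in under the bay's bar until at least half of each part is past the front of the bar. Leave the tin that stands among them and the screwdriver beside them where they are.

Things in the scene. Friction and masses are not known exactly. Their poses are not given: they have to be found in the camera images.
- wheel_a: First loose rubber-tyred castor wheel lying flat: disc 85 mm in diameter, 32 mm thick, black tyre with a grey hub face, 0.2 to 0.45 kg. Too broad for a grasp. Origin: centre of its underside. It slides on the bench.
- wheel_b: Second loose wheel, the same: rubber-tyred castor wheel lying flat: disc 85 mm in diameter, 32 mm thick, black tyre with a grey hub face, 0.2 to 0.45 kg. Too broad for a grasp. Origin: centre of its underside. It slides on the bench.
- charger: loose black plastic charger brick (rectangular box with grey ribs on top), 100 mm along its x, 80 mm along its y, 38 mm high, 0.25 to 0.6 kg. Origin: centre of its underside; z up. It lies flat with its 100 mm side roughly along world y (within about 0.3 rad) and slides on the bench.
- bay_left: grey bay fixed left of robot, mouth facing mid-bench. Origin: bench level, mid-mouth; +x into bay (about world +y), z up. No floor: parts slide on the bench. Inside: y -180..180 mm, back wall at x 175; walls 62 high, 8 thick. Steel bar across full width at x 45..57, underside 50, top 62 mm up; open above between bar and back wall. Deck 62 high at x 183..303 carries the sample.
- bay_right: grey bay fixed right of robot, mouth facing mid-bench. Origin: bench level, mid-mouth; +x into bay (about world -y), z up. No floor: parts slide on the bench. Inside: y -180..180 mm, back wall at x 175; walls 62 high, 8 thick. Steel bar across full width at x 45..57, underside 50, top 62 mm up; open above between bar and back wall. Deck 62 high at x 183..303 carries the sample.
- sample_wheel: sample wheel, same shape as the loose wheels, fixed on the deck of one of the bays (left or right, it varies): this is the wheel bay. Origin: centre of its underside, 62 mm above the bench.
- sample_charger: sample charger brick, same shape as the loose one, fixed on the deck of the other bay: this is the charger bay. Origin: centre of its underside, 62 mm above the bench.
- tin: upright small tin, 46 mm in diameter, 70 mm high, standing loose among the parts; The three parts lie in three rows about 115 mm apart in x; the tin shares the middle row with one of them, about 190 mm away in y, and may stand between that part and its bay. Leave it. Origin: centre of its underside.
- driver: screwdriver about 200 mm long lying along y on the far part of the bench. Leave it. Origin on its underside, mid-length.
Mind the look-alikes: they are no part of the job. What is shaped like the wheel_b but green is not meant. Leave any green look-alike of the wheel_a alone.

How it is judged:
By the outcome, as a careful person would: the job done as asked, in the order asked, and still so for the second after the job is handed in, with the robot touching nothing.
It also fails if it takes over 70 s, if anything falls off the work surface, if the arm or the gripper's body presses on something with over 40 N, if the wrist force passes 120 N, or if a joint passes its speed limit or range.

### The arm

A 7-joint arm with a two-finger parallel gripper is mounted at the origin on the work surface. World frame = base frame: x ahead of the robot, y to its left, z up, the work surface at z = 0. Lengths are in m, angles in degrees, forces in N, time in s.
With the tool pointing down it reaches from about 0.425 to 0.875 m from the base axis. Payload 4.7 kg.
Tool frame: the origin (TCP) lies at the centre of the arm's flange, where the gripper is bolted on; the fingertips stand 182 mm ahead of it and the grasp point (between the pads) lies 164 mm ahead of it; z points along the fingers, x is the direction in which the jaws open and shut, and the axes are right-handed (so a half turn about z gives the same grasp; the last joint's range is limited). The gripper opens to 87 mm and grips with 3 to 60 N. Pads are 19 mm wide; open, the fingers measure 117 mm over their backs; the gripper's body (75 mm by 190 mm) begins 51 mm behind the grasp point.
Start: joints at [77.47, 18.392, -4.016, 83.108, 1.295, 78.541, -3.26], TCP at [0.15, -0.632, 0.405] pointing down, gripper open.
Joint ranges: [-163.93, 163.93], [-17.29, 119.83], [-79.2, 71.16], [3.27, 140.29], [-89.18, 269.18], [5.43, 117.66], [-154.24, 154.24]. Speed limits (degrees/s): [147.25, 147.25, 180, 180, 180, 180, 180].

### API

Orientations are given as [roll, pitch, yaw] about the fixed x, y, z axes, in that order (R = Rz(yaw) Ry(pitch) Rx(roll)).
In Python, from cell import env gives the robot as it stands. The module is installed in compiled form; this text tells all that it offers.
- The arm moves only by the tool carry_out, never from a script. Its argument "increments" is a list of rows, each a list of 5 numbers: the shift along the world's x, y, z in m, then the turn about the world's z in degrees, then the gripper's target within -1 to 1 (shut at 1, half-way at 0, fully open at -1). In form: [[dx, dy, dz, spin, jaw], ...]. A call has 1 to 20 rows; each row is the pose to reach, as a shift and turn from the pose commanded when the call began; what a row does not reach only later rows make up. A row lasts 1/10 s, in which the tool goes at most 50 mm and 8.59 degrees, less where a joint would pass 70% of its speed; a pose out of reach is approached as far as the arm can. A call with a gripper value outside its range is refused whole. The fingers move at their own pace and stop on an object; "grip_force" is the grip in N (left out, the last holds). Time passes only in rows, so rows that repeat a pose let the fingers close. It gives the time, the measured TCP pose, the force and the opening at its end, in the units of the state.
- env.get_obs(): the state, without advancing time (a new reading comes with each control period).
- env.read_camera(name): name is "side" or "top" or "wrist"; returns (picture, depth): 420x560x3 uint8, red, green, blue; 420x560 float32, m along the optical axis (not along the pixel's ray), 0 where there is no reading.
- env.get_calibration(name): a dict with "K" (3x3 intrinsics, pixels), "camera_from_world" (4x4, takes a point from world to camera coordinates); the wrist camera has in their place "T_tool_cam" (4x4, takes a point from camera to tool coordinates, whose origin is the TCP and whose axes are the tool frame's). Camera axes: x right, y down, z forward; pixel columns grow to the right and rows downward; lengths in m; the calibration is good to about 2 mm. A picture is of the moment at which its call begins: read the wrist's pose just before it. get_calibration takes no time and is no camera call.
- env.sign_off(): hands the job in, once; it reports no verdict.
The state is a dict: "time_s": time; "qpos": joint angles; "joint_velocities": joint speeds; "effort": joint torques, N m; "tool_pos": TCP position; "tool_rot": TCP orientation; "force": force on the tool from outside, world axes, zero at the start; "wrist_torque": the same for the moment, N m; "grip_width": finger opening in m.
Only numpy, scipy, OpenCV 4.12 (cv2) and the standard library are available. Lean on these libraries where they do the work, as an engineer would, in place of code of your own. Each camera call takes 0.05 s, during which the arm holds its last target.

## Working session

There is one attempt and no reset: what is moved stays moved. The work goes in short steps, Python scripts to look and compute and a tool call to move; the robot and the scene stay as the last step left them, time stands still between calls to the robot, and variables do not carry over. Pictures are saved under pics/ and viewed, and the job is handed in when it is done.

Besides the shell and the picture viewer there is one more tool, called after "Call:" as a command line: name --pt "numbers of a row" for each row, then --argument value for the rest. carry_out: Moves the arm, as the interface text tells. Its arguments: {"type":"object","properties":{"increments":{"type":"array"},"grip_force":{"type":"number"}},"required":["increments"]}

```bash
mkdir -p pics; python3 - <<'E'
from cell import env
import cv2,numpy as np
o=env.get_obs();print(o['time_s'],o['tool_pos'],o['tool_rot'],o['grip_width'])
for n in ['top','side']:
    p,d=env.read_camera(n);cv2.imwrite(f'pics/{n}0.png',p[:,:,::-1]);np.savez(f'{n}0.npz',p=p,d=d)
    c=env.get_calibration(n);print(n,c['K'].round(1).tolist(),c['camera_from_world'].round(4).tolist())
E
```

```text
0.0 [ 0.14988516 -0.63226989  0.40367827] [ 1.79993868e+02  1.06248620e-01 -7.66578573e+01] 0.08695881696542875
top [[513.0, 0.0, 280.9], [0.0, 513.0, 205.0], [0.0, 0.0, 1.0]] [[-0.0157, -0.9999, -0.0065, 0.0182], [-0.9888, 0.0165, -0.1485, 0.519], [0.1485, 0.0041, -0.9889, 1.3549], [0.0, 0.0, 0.0, 1.0]]
side [[477.7, 0.0, 274.5], [0.0, 477.7, 216.0], [0.0, 0.0, 1.0]] [[-0.7889, -0.6145, 0.01, 0.4076], [-0.4705, 0.5934, -0.6531, 0.2778], [0.3954, -0.5199, -0.7572, 1.1668], [0.0, 0.0, 0.0, 1.0]]
```

View pics/top0.png

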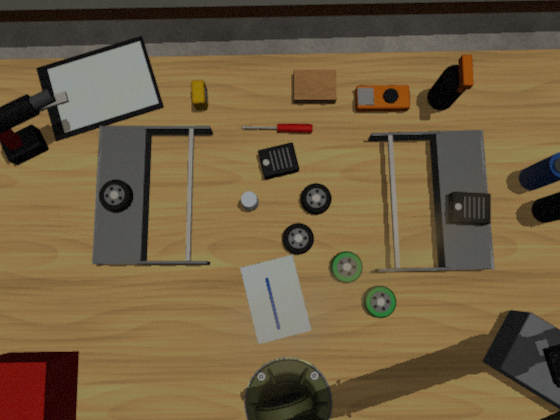

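View pics/side0.png

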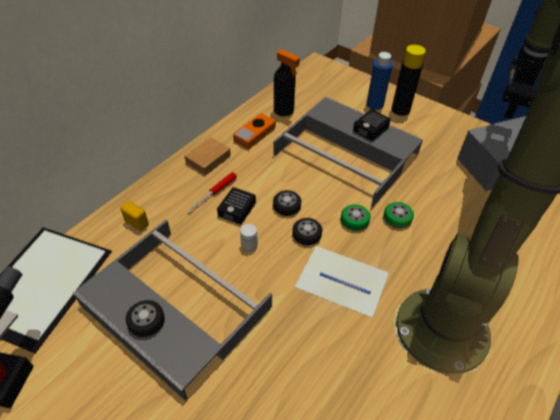

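Top view: the wheel sample is on the left bay's deck (116,196) and the charger sample on the right bay's (469,208). Black wheels are at (316,198) and (298,239), the loose charger at (279,161), the tin at (249,201) and the driver at (277,128). The wheel-shaped candidates also include two green ones at (347,267) and (381,302). The two black ones fit the description; the green ones are the look-alikes to leave. Next I'll measure and confirm with a crop.

```bash
cat > h.py <<'E'
from cell import env
import cv2,numpy as np
def ray(n,uv,z):
    c=env.get_calibration(n);K=c['K'];T=c['camera_from_world'];R=T[:3,:3];t=T[:3,3]
    o=-R.T@t; d=R.T@np.linalg.inv(K)@np.array([uv[0],uv[1],1.]); return (o+d*(z-o[2])/d[2])[:2]
def look(n,tag):
    p,d=env.read_camera(n);cv2.imwrite(f'pics/{tag}.png',p[:,:,::-1]);return p,d
def height(n,d):
    c=env.get_calibration(n);K=c['K'];T=c['camera_from_world'];R=T[:3,:3];t=T[:3,3]
    v,u=np.mgrid[:420,:560];P=np.stack([(u-K[0,2])/K[0,0]*d,(v-K[1,2])/K[1,1]*d,d],-1)
    return (P-t)@R
E
python3 - <<'E'
from h import *
f=np.load('top0.npz');p,d=f['p'],f['d']
P=height('top',d)
W=P
def blob(u,v,r,zlo,zhi,name):
    m=np.zeros(d.shape,np.uint8);cv2.circle(m,(u,v),r,1,-1)
    m=(m>0)&(d>0)&(W[...,2]>zlo)&(W[...,2]<zhi)
    q=W[m][:,:2].astype(np.float32);(c,s,a)=cv2.minAreaRect(q)
    print(name,len(q),'mean',q.mean(0).round(4),'rect',np.round(c,4),np.round(s,4),round(a,1),'z',np.median(W[m][:,2]).round(4))
blob(316,198,22,.022,.05,'wheelA');blob(298,239,22,.022,.05,'wheelB');blob(279,161,27,.026,.055,'charger')
blob(249,201,15,.055,.09,'tin');blob(347,267,22,.022,.05,'green1');blob(381,302,22,.022,.05,'green2')
blob(277,128,40,.005,.05,'driver')
for nm,uv,z in [('Lbar near',(189,262),.062),('Lbar far',(192,130),.062),('Lfront far',(211,131),.062),('Lfront near',(209,263),.062),('Rbar near',(396,268),.062),('Rbar far',(391,136),.062),('Rfront far',(371,137),.062),('Rfront near',(377,270),.062),('Lback far',(150,131),.062),('Lback near',(147,262),.062),('Rback far',(433,136),.062),('Rback near',(441,268),.062)]:
    print(nm,ray('top',uv,z).round(4))
big=cv2.resize(p[110:320,180:420,::-1],None,fx=3,fy=3,interpolation=cv2.INTER_CUBIC)
cv2.imwrite('pics/crop.png',big[:600])
E
```

```text
wheelA 736 mean [ 0.5366 -0.0845] rect [ 0.5376 -0.0841] [0.0824 0.0814] 89.1 z 0.0328
wheelB 760 mean [ 0.4275 -0.0334] rect [ 0.4273 -0.0338] [0.0824 0.083 ] 43.9 z 0.0326
charger 1050 mean [0.644  0.0166] rect [0.646  0.0171] [0.082  0.1007] 12.7 z 0.0384
tin 228 mean [0.5298 0.096 ] rect [0.5305 0.0971] [0.0435 0.042 ] 89.7 z 0.0702
green1 784 mean [ 0.3491 -0.1617] rect [ 0.3485 -0.1623] [0.0807 0.0828] 88.6 z 0.0328
green2 809 mean [ 0.2567 -0.2474] rect [ 0.2572 -0.2483] [0.0835 0.0813] 88.9 z 0.0327
driver 1500 mean [0.7071 0.0057] rect [0.746  0.0211] [0.2243 0.2282] 51.5 z 0.0335
Lbar near [0.3683 0.2537]
Lbar far [0.7272 0.2494]
Lfront far [0.7235 0.1974]
Lfront near [0.3648 0.201 ]
Rbar near [ 0.344  -0.2892]
Rbar far [ 0.7008 -0.2931]
Rfront far [ 0.6989 -0.2386]
Rfront near [ 0.3396 -0.2393]
Lback far [0.7264 0.3643]
Lback near [0.37   0.3643]
Rback far [ 0.6988 -0.4071]
Rback near [ 0.3421 -0.4068]
```

View pics/crop.png

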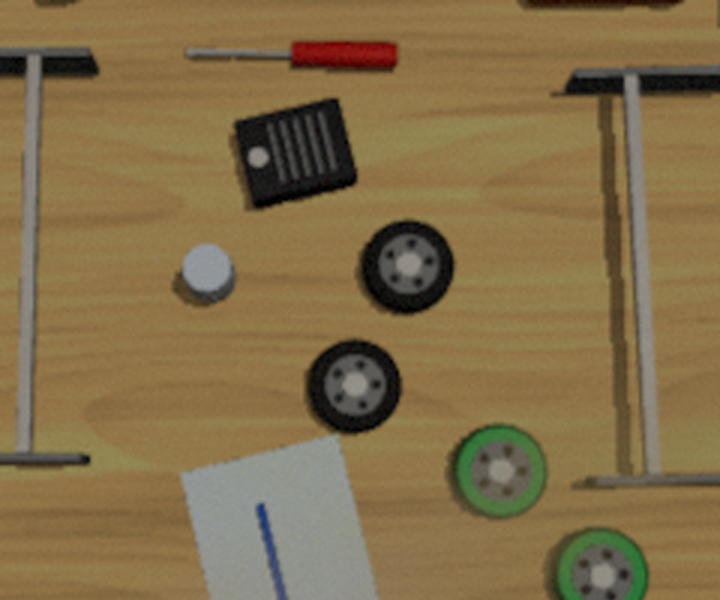

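The crop confirms two black tyres (the wheels) against two green look-alikes (not meant). So wheels go left, and the charger goes right. I'll start with the charger, using the half-open jaws as a two-point pusher.

Call:
carry_out --pt "0.496 0.732 0 76.66 0" --pt "0.496 0.732 0 76.66 0" --pt "0.496 0.732 0 76.66 0" --pt "0.496 0.732 0 76.66 0" --pt "0.496 0.732 0 76.66 0" --pt "0.496 0.732 0 76.66 0" --pt "0.496 0.732 0 76.66 0" --pt "0.496 0.732 0 76.66 0" --pt "0.496 0.732 0 76.66 0" --pt "0.496 0.732 0 76.66 0" --pt "0.496 0.732 0 76.66 0" --pt "0.496 0.732 0 76.66 0" --pt "0.496 0.732 0 76.66 0" --pt "0.496 0.732 0 76.66 0" --pt "0.496 0.732 0 76.66 0" --pt "0.496 0.732 0 76.66 0" --pt "0.496 0.732 0 76.66 0" --pt "0.496 0.732 0 76.66 0" --pt "0.496 0.732 0 76.66 0" --pt "0.496 0.732 0 76.66 0" --grip_force 20

```text
time_s: 2.1
tool_pos: [0.6459, 0.1004, 0.4038]
tool_rot: [-180.0, 0.1, 0.1]
force: [-0.4, -0.3, -0.3]
grip_width: 0.0434
```

Call:
carry_out --pt "0 0 -0.04 0 0" --pt "0 0 -0.08 0 0" --pt "0 0 -0.12 0 0" --pt "0 0 -0.15 0 0" --pt "0 0 -0.17 0 0" --pt "0 0 -0.19 0 0" --pt "0 0 -0.2 0 0" --pt "0 0 -0.208 0 0" --pt "0 0 -0.208 0 0"

```text
time_s: 3.0
tool_pos: [0.6457, 0.0985, 0.1963]
tool_rot: [180.0, 0.1, -0.1]
force: [-0.1, -1.0, -0.2]
grip_width: 0.0438
```

```bash
python3 - <<'E'
from h import *
look('side','s1');look('top','t1')
a=cv2.imread('pics/s1.png');b=cv2.imread('pics/t1.png')
cv2.imwrite('pics/c1.png',np.hstack([cv2.resize(a[100:300,140:400],(390,300)),cv2.resize(b[90:290,160:420],(390,300))]))
E
```

```text
(no output)
```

View pics/c1.png

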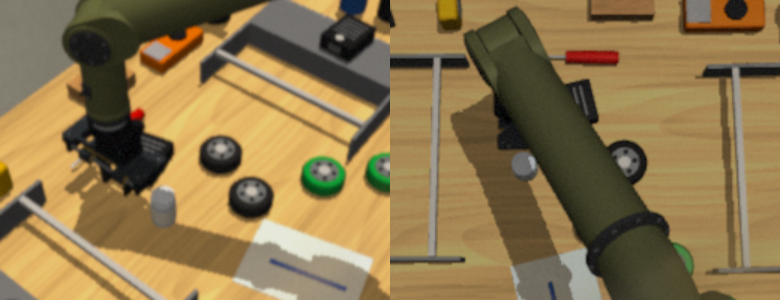

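The side crop shows the gripper behind the charger, the tin untouched beside it and the wheels unmoved. Now I push along -y.

Call:
carry_out --pt "0 -0.01 0 0 0" --pt "0 -0.02 0 0 0" --pt "0 -0.03 0 0 0" --pt "0 -0.04 0 0 0" --pt "0 -0.05 0 0 0" --pt "0 -0.06 0 0 0" --pt "0 -0.07 0 0 0" --pt "0 -0.08 0 0 0" --pt "0 -0.09 0 0 0" --pt "0 -0.1 0 0 0" --pt "0 -0.11 0 0 0" --pt "0 -0.12 0 0 0" --pt "0 -0.13 0 0 0" --pt "0 -0.14 0 0 0" --pt "0 -0.15 0 0 0"

```text
time_s: 4.6
tool_pos: [0.6458, -0.0493, 0.1976]
tool_rot: [-179.8, 0.0, 0.0]
force: [0.6, 6.0, 5.7]
grip_width: 0.0435
```

```bash
python3 - <<'E'
from h import *
look('side','s2');look('top','t2')
a=cv2.imread('pics/s2.png');b=cv2.imread('pics/t2.png')
cv2.imwrite('pics/c2.png',np.hstack([cv2.resize(a[100:300,140:400],(390,300)),cv2.resize(b[90:290,160:420],(390,300))]))
E
```

```text
(no output)
```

View pics/c2.png

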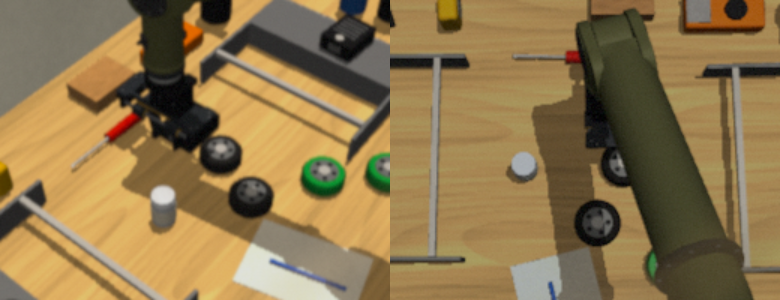

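The pushing force is about 6 N, and the charger is moving with the jaws, clear of the wheel and driver. I'll continue with a slight -x drift.

Call:
carry_out --pt "0 -0.01 0 0 0" --pt "0 -0.02 0 0 0" --pt "0 -0.03 0 0 0" --pt "0 -0.04 0 0 0" --pt "0 -0.05 0 0 0" --pt "-0.001 -0.06 0 0 0" --pt "-0.002 -0.07 0 0 0" --pt "-0.003 -0.08 0 0 0" --pt "-0.004 -0.09 0 0 0" --pt "-0.005 -0.1 0 0 0" --pt "-0.006 -0.11 0 0 0" --pt "-0.007 -0.12 0 0 0" --pt "-0.008 -0.13 0 0 0" --pt "-0.009 -0.14 0 0 0" --pt "-0.01 -0.15 0 0 0" --pt "-0.011 -0.16 0 0 0"

```text
time_s: 6.3
tool_pos: [0.6348, -0.2091, 0.1969]
tool_rot: [-179.9, 0.0, 0.1]
force: [0.6, 5.5, 5.0]
grip_width: 0.0434
```

```bash
python3 - <<'E'
from h import *
look('side','s3');look('top','t3')
a=cv2.imread('pics/s3.png');b=cv2.imread('pics/t3.png')
cv2.imwrite('pics/c3.png',np.hstack([cv2.resize(a[50:250,180:440],(390,300)),cv2.resize(b[90:290,260:520],(390,300))]))
E
```

```text
(no output)
```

View pics/c3.png

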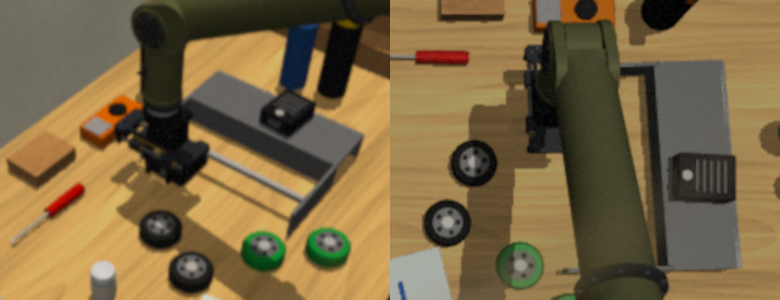

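Call:
carry_out --pt "0 -0.01 0 0 0" --pt "0 -0.02 0 0 0" --pt "0 -0.03 0 0 0" --pt "0 -0.039 0 0 0" --pt "0 -0.047 0 0 0" --pt "0 -0.047 0 0 0" --pt "0 -0.03 0 0 0" --pt "0 0 0 0 0" --pt "0 0.01 0.04 0 0" --pt "0 0.01 0.09 0 0" --pt "0 0.02 0.14 0 0" --pt "0 0.06 0.15 0 0" --pt "-0.02 0.11 0.15 0 0" --pt "-0.06 0.13 0.15 0 0" --pt "-0.1 0.13 0.15 0 0" --pt "-0.14 0.13 0.15 0 0" --pt "-0.18 0.12 0.15 0 0" --pt "-0.198 0.11 0.15 0 0" --pt "-0.198 0.11 0.15 0 0"

```text
time_s: 8.3
tool_pos: [0.4341, -0.1016, 0.3461]
tool_rot: [179.7, 0.2, -0.2]
force: [0.4, 0.2, 0.4]
grip_width: 0.0433
```

```bash
python3 - <<'E'
from h import *
look('side','s4');p,d=look('top','t4')
print(env.get_obs()['tool_pos'])
a=cv2.imread('pics/s4.png');b=cv2.imread('pics/t4.png')
cv2.imwrite('pics/c4.png',np.hstack([cv2.resize(a[50:250,180:440],(390,300)),cv2.resize(b[90:290,260:520],(390,300))]))
E
```

```text
[ 0.43672189 -0.10024816  0.34678449]
```

View pics/c4.png

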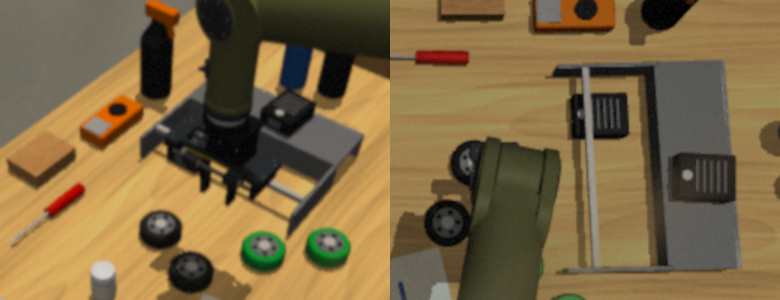

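The charger is under the bar with most of it past. Next is wheel B, with the jaws now behind it on its -y side.

Call:
carry_out --pt "-0.003 0 -0.04 0 0" --pt "-0.003 0 -0.08 0 0" --pt "-0.003 0 -0.11 0 0" --pt "-0.003 0 -0.13 0 0" --pt "-0.003 0 -0.142 0 0" --pt "-0.003 0 -0.15 0 0" --pt "-0.003 0 -0.15 0 0" --pt "-0.003 0.01 -0.15 0 0" --pt "-0.003 0.02 -0.15 0 0" --pt "-0.003 0.03 -0.15 0 0" --pt "-0.003 0.04 -0.15 0 0" --pt "-0.002 0.05 -0.15 0 0" --pt "-0.001 0.06 -0.15 0 0" --pt "0 0.07 -0.15 0 0" --pt "0.001 0.08 -0.15 0 0" --pt "0.002 0.09 -0.15 0 0" --pt "0.003 0.1 -0.15 0 0" --pt "0.004 0.11 -0.15 0 0" --pt "0.005 0.12 -0.15 0 0"

```text
time_s: 10.3
tool_pos: [0.442, 0.0201, 0.1968]
tool_rot: [180.0, 0.0, -0.0]
force: [-0.5, -5.4, 4.4]
grip_width: 0.0437
```

```bash
python3 - <<'E'
from h import *
look('side','s5');p,d=look('top','t5')
print(env.get_obs()['tool_pos'])
a=cv2.imread('pics/s5.png');b=cv2.imread('pics/t5.png')
cv2.imwrite('pics/c5.png',np.hstack([cv2.resize(a[130:330,180:440],(390,300)),cv2.resize(b[110:310,160:420],(390,300))]))
E
```

```text
[0.44191609 0.02167971 0.19669409]
```

View pics/c5.png

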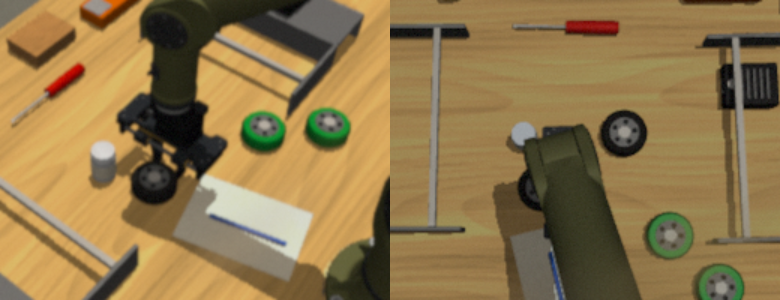

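Wheel B is seated in the jaws. The tin is clear, since the gripper body passes about 13 mm above it.

Call:
carry_out --pt "0 0.01 0 0 0" --pt "0 0.02 0 0 0" --pt "0 0.03 0 0 0" --pt "0 0.04 0 0 0" --pt "0 0.05 0 0 0" --pt "0 0.06 0 0 0" --pt "0 0.07 0 0 0" --pt "0 0.08 0 0 0" --pt "0 0.09 0 0 0" --pt "0 0.1 0 0 0" --pt "0 0.11 0 0 0" --pt "0 0.12 0 0 0" --pt "0 0.13 0 0 0" --pt "0 0.14 0 0 0" --pt "0 0.15 0 0 0" --pt "0 0.16 0 0 0"

```text
time_s: 12.0
tool_pos: [0.4419, 0.1803, 0.1968]
tool_rot: [180.0, 0.0, -0.0]
force: [0.1, -2.2, -0.3]
grip_width: 0.0435
```

```bash
python3 - <<'E'
from h import *
look('side','s6');p,d=look('top','t6')
print(env.get_obs()['tool_pos'])
a=cv2.imread('pics/s6.png');b=cv2.imread('pics/t6.png')
cv2.imwrite('pics/c6.png',np.hstack([cv2.resize(a[180:380,120:380],(390,300)),cv2.resize(b[110:310,80:340],(390,300))]))
E
```

```text
[0.44184408 0.18151393 0.19707403]
```

View pics/c6.png

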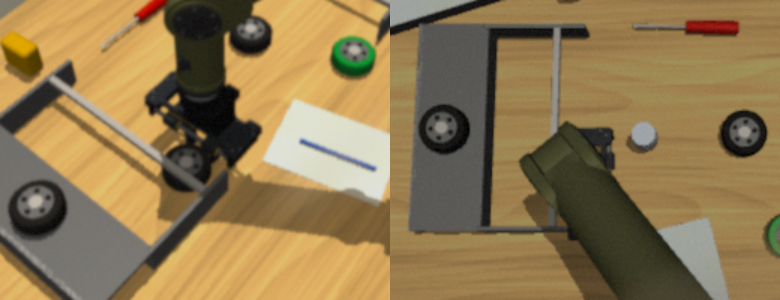

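Call:
carry_out --pt "0 0.01 0 0 0" --pt "0 0.02 0 0 0" --pt "0 0.03 0 0 0" --pt "0 0.039 0 0 0" --pt "0 0.046 0 0 0" --pt "0 0.046 0 0 0" --pt "0 0.03 0 0 0" --pt "0 0.005 0 0 0" --pt "0 0 0.04 0 0" --pt "0 0 0.09 0 0" --pt "0 0 0.13 0 0" --pt "0 -0.03 0.15 8 0" --pt "0 -0.07 0.15 16 0" --pt "0 -0.11 0.15 24 0" --pt "0 -0.15 0.15 32 0" --pt "0 -0.19 0.15 40 0" --pt "0.01 -0.23 0.15 48 0" --pt "0.02 -0.265 0.15 56 0" --pt "0.028 -0.265 0.15 64 0" --pt "0.028 -0.265 0.15 72 0"

```text
time_s: 14.1
tool_pos: [0.4707, -0.0867, 0.3467]
tool_rot: [180.0, -0.1, 68.9]
force: [-0.1, 1.2, -0.0]
grip_width: 0.0437
```

```bash
python3 - <<'E'
from h import *
look('side','s7');p,d=look('top','t7')
o=env.get_obs();print(o['tool_pos'],o['tool_rot'],o['qpos'].round())
P=height('top',d)
m=np.zeros(d.shape,np.uint8);cv2.rectangle(m,(155,120),(240,262),1,-1)
q=P[(m>0)&(d>0)&(P[...,2]>.022)&(P[...,2]<.042)][:,:2]
print(len(q),q.min(0),q.max(0))
a=cv2.imread('pics/s7.png');b=cv2.imread('pics/t7.png')
cv2.imwrite('pics/c7.png',np.hstack([cv2.resize(a[180:380,120:380],(390,300)),cv2.resize(b[110:310,80:340],(390,300))]))
E
```

```text
[ 0.47018234 -0.08546012  0.34670726] [ 1.79990612e+02 -6.20783300e-02  6.86587566e+01] [ 47.   1. -40. 110.   1.  69.  75.]
712 [0.36894439 0.20240317] [0.73703536 0.35764827]
```

View pics/c7.png

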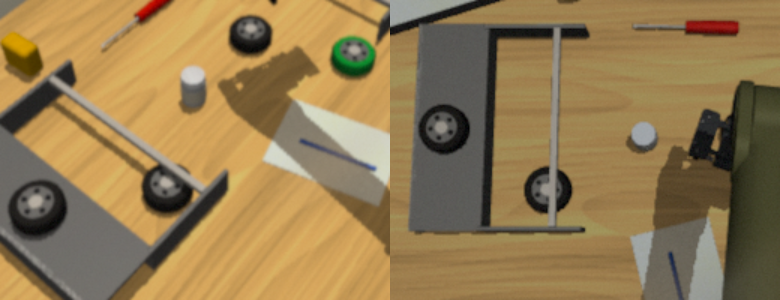

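Wheel B's hub lies just behind the bar at about (185,237) in the top image. I'll finish the turn, then push wheel A in +x, clear of the tin's row.

Call:
carry_out --pt "0 0 0 8 0" --pt "0 0 0 16 0" --pt "0 0 0 21.3 0" --pt "0 0 0 21.3 0"

```text
time_s: 14.6
tool_pos: [0.4699, -0.085, 0.3468]
tool_rot: [180.0, 0.0, 89.8]
force: [-0.0, 1.5, 0.7]
grip_width: 0.0436
```

```bash
python3 - <<'E'
from h import *
print(env.get_obs()['tool_pos'],env.get_obs()['tool_rot'])
print('B',ray('top',(185.3,236.7),.032),'A',ray('top',(316,198),.032))
im=cv2.imread('pics/t7.png')
cv2.imwrite('pics/c7b.png',cv2.resize(im[215:275,150:220],None,fx=8,fy=8,interpolation=cv2.INTER_CUBIC))
E
```

```text
[ 0.46989161 -0.08495312  0.34683941] [1.79975985e+02 1.01097116e-03 8.98161997e+01]
B [0.43784885 0.26996771] A [ 0.5381037  -0.08655825]
```

View pics/c7b.png

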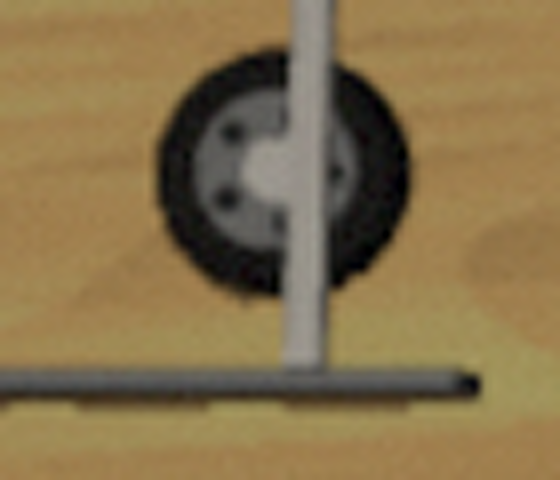

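Call:
carry_out --pt "0 0 -0.04 0 0" --pt "0 0 -0.08 0 0" --pt "0 0 -0.11 0 0" --pt "0 0 -0.13 0 0" --pt "0 0 -0.142 0 0" --pt "0 0 -0.15 0 0" --pt "0 0 -0.15 0 0" --pt "0.012 0 -0.15 0 0" --pt "0.022 0 -0.15 0 0" --pt "0.032 0 -0.15 0 0" --pt "0.042 0 -0.15 0 0" --pt "0.052 0 -0.15 0 0" --pt "0.062 0 -0.15 0 0" --pt "0.072 0 -0.15 0 0" --pt "0.082 0 -0.15 0 0" --pt "0.092 0 -0.15 0 0" --pt "0.1 0 -0.15 0 0" --pt "0.104 0 -0.15 0 0" --pt "0.104 0 -0.15 0 0" --pt "0.08 0 -0.15 0 0"

```text
time_s: 16.6
tool_pos: [0.5526, -0.0853, 0.1976]
tool_rot: [179.7, -0.1, 90.0]
force: [0.7, 0.5, 0.8]
grip_width: 0.0435
```

Call:
carry_out --pt "-0.01 0 0 0 0" --pt "-0.01 0 0.04 0 0" --pt "-0.01 0 0.09 0 0" --pt "-0.01 0 0.13 0 0" --pt "0 -0.02 0.15 -8 0" --pt "0.02 -0.05 0.15 -16 0" --pt "0.05 -0.07 0.15 -24 0" --pt "0.069 -0.07 0.15 -32 0" --pt "0.069 -0.07 0.15 -40 0" --pt "0.069 -0.07 0.15 -48 0" --pt "0.069 -0.07 0.15 -56 0" --pt "0.069 -0.07 0.15 -64 0" --pt "0.069 -0.07 0.15 -72 0" --pt "0.069 -0.07 0.15 -80 0" --pt "0.069 -0.07 0.15 -88 0" --pt "0.069 -0.07 0.15 -90 0" --pt "0.069 -0.07 0.15 -90 0" --pt "0.069 -0.07 0.15 -90 0"

```text
time_s: 18.4
tool_pos: [0.6192, -0.1554, 0.3469]
tool_rot: [180.0, -0.1, 0.0]
force: [-0.4, -0.2, -0.5]
grip_width: 0.0434
```

```bash
python3 - <<'E'
from h import *
look('side','s8');p,d=look('top','t8')
o=env.get_obs();print(o['tool_pos'],o['tool_rot'])
a=cv2.imread('pics/s8.png');b=cv2.imread('pics/t8.png')
cv2.imwrite('pics/c8.png',np.hstack([cv2.resize(a[100:300,160:420],(390,300)),cv2.resize(b[110:310,180:440],(390,300))]))
E
```

```text
[ 0.61904914 -0.15549451  0.34682224] [ 1.79994888e+02 -3.18830759e-02 -1.09547786e-02]
```

View pics/c8.png

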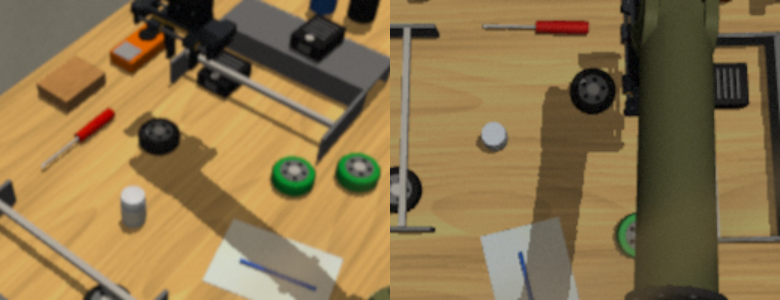

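Wheel A is now at about (315,170) in the top image, in its own lane beyond the tin. The jaws are behind it and about to push +y.

Call:
carry_out --pt "0 0 -0.04 0 0" --pt "0 0 -0.08 0 0" --pt "0 0 -0.11 0 0" --pt "0 0 -0.13 0 0" --pt "0 0 -0.142 0 0" --pt "0 0 -0.15 0 0" --pt "0 0.01 -0.15 0 0" --pt "0 0.02 -0.15 0 0" --pt "0 0.03 -0.15 0 0" --pt "0 0.04 -0.15 0 0" --pt "0 0.05 -0.15 0 0" --pt "0 0.06 -0.15 0 0" --pt "0 0.07 -0.15 0 0" --pt "0 0.08 -0.15 0 0" --pt "0 0.09 -0.15 0 0" --pt "0 0.1 -0.15 0 0" --pt "0 0.11 -0.15 0 0" --pt "0 0.12 -0.15 0 0" --pt "0 0.13 -0.15 0 0"

```text
time_s: 20.4
tool_pos: [0.6193, -0.0259, 0.1977]
tool_rot: [179.9, -0.1, -0.1]
force: [0.4, -5.8, 5.3]
grip_width: 0.0435
```

```bash
python3 - <<'E'
from h import *
look('side','s9');p,d=look('top','t9')
o=env.get_obs();print(o['tool_pos'],o['tool_rot'])
a=cv2.imread('pics/s9.png');b=cv2.imread('pics/t9.png')
cv2.imwrite('pics/c9.png',np.hstack([cv2.resize(a[100:300,120:380],(390,300)),cv2.resize(b[110:310,160:420],(390,300))]))
E
```

```text
[ 0.61920896 -0.02349397  0.19747803] [-1.79950857e+02 -7.74976322e-02  5.80207248e-02]
```

View pics/c9.png

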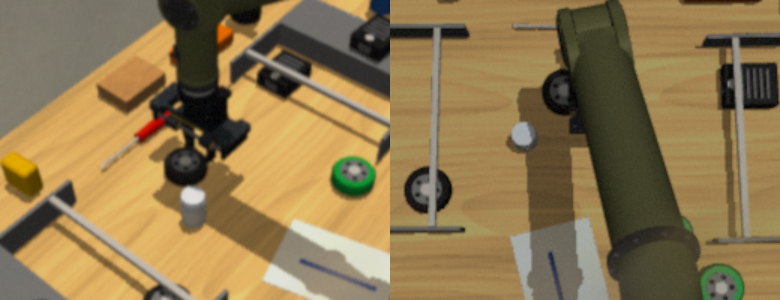

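Call:
carry_out --pt "0 0.01 0 0 0" --pt "0 0.02 0 0 0" --pt "0 0.03 0 0 0" --pt "0 0.04 0 0 0" --pt "0 0.05 0 0 0" --pt "0 0.06 0 0 0" --pt "0 0.07 0 0 0" --pt "0 0.08 0 0 0" --pt "0 0.09 0 0 0" --pt "0 0.1 0 0 0" --pt "0 0.11 0 0 0" --pt "0 0.12 0 0 0" --pt "0 0.13 0 0 0" --pt "0 0.14 0 0 0" --pt "0 0.15 0 0 0" --pt "0 0.16 0 0 0" --pt "0 0.17 0 0 0" --pt "0 0.18 0 0 0" --pt "0 0.19 0 0 0" --pt "0 0.2 0 0 0"

```text
time_s: 22.5
tool_pos: [0.6191, 0.1733, 0.1969]
tool_rot: [179.8, 0.0, -0.1]
force: [0.3, -5.2, 4.7]
grip_width: 0.0436
```

```bash
python3 - <<'E'
from h import *
look('side','s10');p,d=look('top','t10')
o=env.get_obs();print(o['tool_pos'],o['tool_rot'])
a=cv2.imread('pics/s10.png');b=cv2.imread('pics/t10.png')
cv2.imwrite('pics/c10.png',np.hstack([cv2.resize(a[150:350,60:320],(390,300)),cv2.resize(b[110:310,80:340],(390,300))]))
E
```

```text
[0.61857221 0.17584796 0.19686905] [-1.79953874e+02  1.61819314e-02  1.69859424e-02]
```

View pics/c10.png

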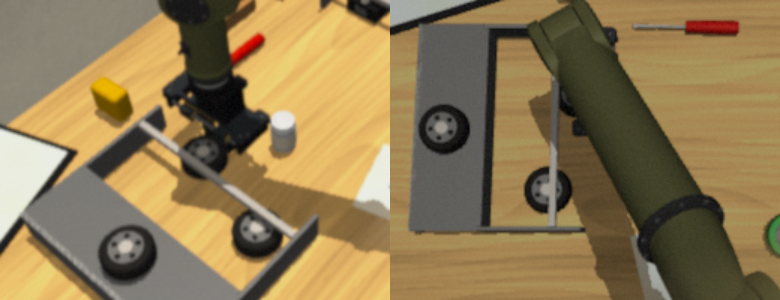

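Call:
carry_out --pt "0 0.01 0 0 0" --pt "0 0.02 0 0 0" --pt "0 0.03 0 0 0" --pt "0 0.04 0 0 0" --pt "0 0.048 0 0 0" --pt "0 0.055 0 0 0" --pt "0 0.055 0 0 0" --pt "0 0.03 0 0 0" --pt "0 0.01 0 0 0" --pt "0 0 0.04 0 0" --pt "0 0 0.09 0 0" --pt "0 0 0.14 0 0" --pt "0 -0.03 0.17 0 0" --pt "-0.02 -0.08 0.18 0 0" --pt "-0.05 -0.12 0.18 0 0" --pt "-0.08 -0.16 0.18 0 0" --pt "-0.11 -0.2 0.18 0 0" --pt "-0.13 -0.24 0.18 0 0" --pt "-0.14 -0.28 0.18 0 0" --pt "-0.14 -0.28 0.18 0 0"

```text
time_s: 24.6
tool_pos: [0.4772, -0.1107, 0.3765]
tool_rot: [179.9, -0.0, -0.6]
force: [1.0, -0.4, 0.8]
grip_width: 0.0437
```

```bash
python3 - <<'E'
from h import *
look('side','s11');p,d=look('top','t11')
o=env.get_obs();print(o['time_s'],o['tool_pos'],o['force'])
P=height('top',d)
g=p.astype(int).max(2)
def fit(u0,v0,u1,v1,nm):
    m=np.zeros(d.shape,bool);m[v0:v1,u0:u1]=1
    m&=(d>0)&(P[...,2]>.022)&(P[...,2]<.048)
    m=cv2.morphologyEx(m.astype(np.uint8),cv2.MORPH_OPEN,np.ones((3,3)))
    n,l,s,c=cv2.connectedComponentsWithStats(m)
    for i in range(1,n):
        if s[i,4]>60:
            q=P[l==i];print(nm,s[i],'min',q.min(0)[:2].round(3),'max',q.max(0)[:2].round(3),'z',np.median(q[:,2]).round(3))
fit(158,140,225,258,'L'); fit(370,140,436,258,'R')
for u0,u1,v0,v1 in [(170,210,140,255),(375,415,145,255)]:
    m=np.zeros(d.shape,bool);m[v0:v1,u0:u1]=1
    m&=(P[...,2]>.055)&(P[...,2]<.07)&(d>0);q=P[m]
    A=np.polyfit(q[:,0],q[:,1],1);r=q[:,1]-np.polyval(A,q[:,0]);print('bar y at x=.44,.62,.635',np.polyval(A,[.44,.62,.635]).round(4),'+-',np.percentile(r,[5,95]).round(4))
m=np.zeros(d.shape,bool);m[185:218,235:265]=1;q=P[m&(P[...,2]>.06)&(d>0)];print('tin',q[:,:2].mean(0).round(4),'was .5298 .096')
a=cv2.imread('pics/s11.png');b=cv2.imread('pics/t11.png')
cv2.imwrite('pics/c11.png',np.hstack([cv2.resize(a,(400,300)),cv2.resize(b[110:310,80:347],(400,300))]))
cv2.imwrite('pics/c11b.png',cv2.resize(b[100:300,80:480],(800,400)))
E
```

```text
24.7 [ 0.47892881 -0.1052078   0.37663442] [-0.12853272  0.52339013  0.48079704]
L [169 159  19  30 463] min [0.573 0.267] max [0.655 0.318] z 0.033
L [193 164   6  19  97] min [0.588 0.237] max [0.641 0.251] z 0.031
L [169 221  17  31 414] min [0.399 0.269] max [0.482 0.315] z 0.032
L [191 224   9  25 184] min [0.407 0.233] max [0.473 0.256] z 0.031
R [381 153   8  29 214] min [ 0.582 -0.286] max [ 0.661 -0.267] z 0.037
R [393 152  26  30 710] min [ 0.581 -0.37 ] max [ 0.663 -0.301] z 0.039
bar y at x=.44,.62,.635 [0.2576 0.2547 0.2545] +- [-0.0056  0.0061]
bar y at x=.44,.62,.635 [-0.2908 -0.2892 -0.2891] +- [-0.0059  0.0057]
tin [0.5304 0.096 ] was .5298 .096
```

View pics/c11b.png

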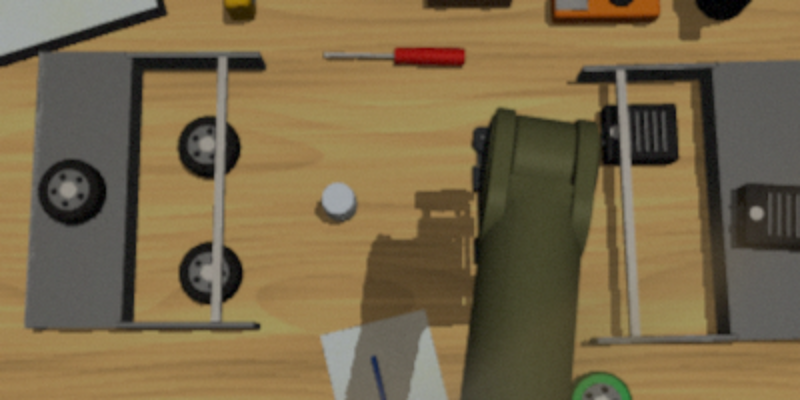

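View pics/s11.png

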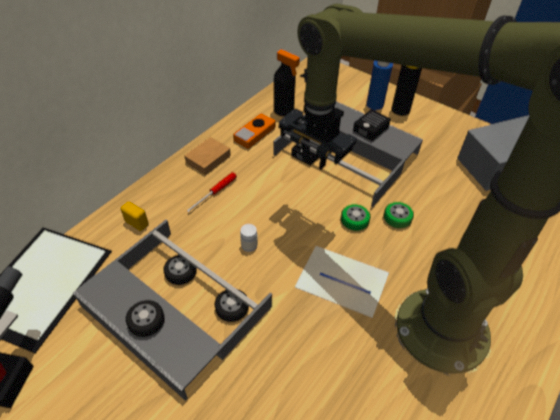

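The top view shows both wheels behind the left bar, at crop (208,147) and (210,272), and the charger under the right bar at (640,133). The tin, driver and green wheels are where they were. Centres are past the bar fronts by about 27 mm (A), 20 mm (B) and 35 mm (charger), so I'll let the arm settle and hand in.

Call:
carry_out --pt "0 0 0 0 0" --pt "0 0 0 0 0" --pt "0 0 0 0 0"

```text
time_s: 25.0
tool_pos: [0.4794, -0.104, 0.3766]
tool_rot: [-180.0, -0.0, 0.1]
force: [0.4, -0.0, 0.1]
grip_width: 0.0434
```

```bash
python3 - <<'E'
from cell import env
print(env.sign_off())
E
```

```text
the job is handed in; nothing more can be done
None
```

I slid the charger into the right bay and both black wheels into the left bay, then handed the job in at about 25 s. Wheel A went around the far side of the tin.

- **Parts:** in the last top view, the part centres are past the front of the bar by about 27 mm (wheel A), 20 mm (wheel B) and 35 mm (charger). All three lie flat.
- **Left in place:** the tin measured within 1 mm of where it started. The driver and the green wheels look unmoved; I did not measure them again.
- **Forces:** push readings were about 6 N on each axis (8 N combined) or less, and the gripper was clear of everything at hand-in.
- **Disagreement:** the left bar's position differed by about 4 mm between two measurements. The margins above use the less favourable one.

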